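# Make up two first-aid kits

### The job

Make up two first-aid kits from the stock on the shelf. In the yellow tray, lay the torch in the half with the black mat and the clear pill case, right way up, in the bare half; in the green tray, lay the grey splint, hollow side up, in the half with the black mat, and put both the ointment jar, standing upright, and the roll of tape, flat on its end, in the bare half. Each thing must rest fully on the floor of its half, not on a rim, the divider or another thing, and the steel bowl must be left standing where it is.

Things in the scene. Friction and masses are not known exactly. Their poses are not given: they have to be found in the camera images.
- torch_mid (a point): Sizes in mm. Small aluminium torch lying flat, 120 long, a round barrel 28 in diameter between two square collars 32 x 32 that keep it from rolling; black grip rings. Point: its centre, 16 above its underside. x along the torch (lens at +x), z up at the start. About 140 g.
- splint_mid (a point): Sizes in mm. Grey plastic splint, a straight gutter 120 (x) x 44 (y) x 32 high with walls 4 thick, open at the top and at both ends, grey padding inside. Point: its centre, 16 above its underside (in the hollow). x along the gutter, z up (hollow side). About 60 g.
- pillcase_mid (a point): Sizes in mm. Closed clear plastic pill case with red, white and orange tablets inside, 80 (x) x 36 (y) x 30 high, solid to the grip. Point: its centre, 15 above its underside. x along its length, z up. About 60 g.
- jar_mid (a point): Sizes in mm. Round white ointment jar with a red cap, 40 in diameter, 48 high, standing. Point: its centre, 24 above its underside. z up. About 80 g.
- tape_mid (a point): Sizes in mm. Roll of brown tape standing on its flat end, a ring 46 in outer diameter with a hole 24 across, 36 high, hole upright. Point: its centre, 18 above its underside. z along the hole. About 50 g.
- tray_yellow: Yellow plastic kit tray. Sizes in mm. The tray does not move. Outer size 180 (x) x 170 (y) x 10 high; floor 3 thick, rim 4 thick. A divider 4 thick and as high as the rim runs along x through the middle and parts it into two halves, each 172 (x) x 79 (y), centred at y = +41.5 and y = -41.5. The half on the +y side is floored with a black mat, the half on the -y side is bare. Origin: centre of the underside; x along the divider, z up.
- tray_green: Green plastic kit tray. Sizes in mm. The tray does not move. Outer size 180 (x) x 170 (y) x 10 high; floor 3 thick, rim 4 thick. A divider 4 thick and as high as the rim runs along x through the middle and parts it into two halves, each 172 (x) x 79 (y), centred at y = +41.5 and y = -41.5. The half on the -y side is floored with a black mat, the half on the +y side is bare. Origin: centre of the underside; x along the divider, z up.
- bowl: Loose stainless steel bowl, 104 across the rim, 42 high, standing between the trays; not part of the kits, to be left alone. Origin: centre of its underside, z up.
There are look-alikes about, which are no part of the job. There is more than one size of the part that bears torch_mid; the job needs the middle-sized. Of the things that look like the part that bears jar_mid, the larger one is meant.

How it is judged (in metres and radians):
At the end, for the whole second after the job is handed in: Each thing lies wholly inside its half of its tray (edges at most 2 mm over), its centre at resting height within 3 mm; pill case, splint, jar and tape level within 0.12 rad, torch within 0.06 rad; all at rest. Bowl upright within 0.15 rad, within 30 mm of its start (x of torch_mid in the frame of tray_yellow between -0.028 and 0.028 m and y of torch_mid in the frame of tray_yellow between 0.016 and 0.067 m and z of torch_mid in the frame of tray_yellow between 0.016 and 0.022 m and linear speed of each of torch, pillcase, splint, jar, tape below 0.01 m/s and x of pillcase_mid in the frame of tray_yellow between -0.048 and 0.048 m and y of pillcase_mid in the frame of tray_yellow between -0.065 and -0.018 m and z of pillcase_mid in the frame of tray_yellow between 0.015 and 0.021 m and x of splint_mid in the frame of tray_green between -0.028 and 0.028 m and y of splint_mid in the frame of tray_green between -0.061 and -0.022 m and z of splint_mid in the frame of tray_green between 0.016 and 0.022 m and x of jar_mid in the frame of tray_green between -0.068 and 0.068 m and y of jar_mid in the frame of tray_green between 0.02 and 0.063 m and z of jar_mid in the frame of tray_green between 0.024 and 0.03 m and x of tape_mid in the frame of tray_green between -0.065 and 0.065 m and y of tape_mid in the frame of tray_green between 0.023 and 0.06 m and z of tape_mid in the frame of tray_green between 0.018 and 0.024 m and angle between each of pillcase_mid, splint_mid, jar_mid's own z axis and vertical below 0.12 rad and (angle between tape_mid's own z axis and vertical below 0.12 rad or angle between tape_mid's own z axis and vertical above 3.02 rad) and angle between torch_mid's own x axis and vertical between 1.51 and 1.63 rad and distance of bowl from where it was at the start of the episode below 0.03 m and angle between bowl's own z axis and vertical below 0.15 rad); the robot touches nothing.
It fails at once if the steel bowl is shifted by more than 30 mm (distance of bowl from where it was at the start of the episode above 0.03 m).
It also fails if it takes over 99 s, if anything falls off the work surface, if the arm or the gripper's body presses on something with over 40 N, if the wrist force passes 120 N, or if a joint passes its speed limit or range.

### The arm

A 6-joint arm with a two-finger parallel gripper is mounted at the origin on the work surface. World frame = base frame: x ahead of the robot, y to its left, z up, the work surface at z = 0. Lengths are in m, angles in degrees, forces in N, time in s.
With the tool pointing down it reaches from about 0.4 to 0.825 m from the base axis. Payload 7 kg.
Tool frame: the origin (TCP) lies midway between the tips of the shut fingers; the grasp point (between the pads) lies 19 mm behind it; z points along the fingers, y is the direction in which the jaws open and shut (so a half turn about z gives the same grasp; the last joint's range is limited). The gripper opens to 88 mm and grips with 3 to 60 N. Pads are 19 mm wide; open, the fingers measure 130 mm over their backs; the gripper's body (78 mm by 193 mm) begins 47 mm behind the grasp point.
Start: joints at [-59.066, 20.546, 0.682, 0, -70.136, -16.507], TCP at [0.168, -0.654, 0.227] pointing down, gripper open.
Joint ranges: [-176.03, 176.03], [-82.01, 121.73], [-58.28, 71.71], [-173.87, 95.51], [-174.79, -0.11], [-173.66, 173.66]. Speed limits (degrees/s): [136.94, 136.94, 172.46, 180, 180, 180].

### API

Orientations are given as [roll, pitch, yaw] about the fixed x, y, z axes, in that order (R = Rz(yaw) Ry(pitch) Rx(roll)).
In Python, from plant import get_state, capture, get_calibration, close_job, boxes_of, cut_out gives the robot as it stands.
- The arm moves only by the tool apply_moves, never from a script. Its argument "commands" is a list of rows, each an object with "grip": the closure, from 0 (fully open) to 1 (shut); "slide": the shift along the tool's x, y, z in m, a list of three; "roll": the turn about the tool's z in degrees. In form: [{"grip": grip, "slide": [x, y, z], "roll": roll}, ...]. A call has 1 to 5 rows; each row is the pose to reach, as a shift and turn from the pose commanded when the call began, along the tool's axes at that moment; what a row does not reach only later rows make up. A row lasts 1/8 s, in which the tool goes at most 62.5 mm and 10.7 degrees, less where a joint would pass 70% of its speed; a pose out of reach is approached as far as the arm can. A call with a gripper value outside its range is refused whole. The fingers move at their own pace and stop on an object; "grip_force" is the grip in N (left out, the last holds). Time passes only in rows, so rows that repeat a pose let the fingers close. It gives the time, the measured TCP pose, the force and the opening at its end, in the units of the state.
- get_state(): the state, without advancing time (a new reading comes with each control period).
- capture(name): name is "scene" or "top"; returns (picture, depth): 420x560x3 uint8, red, green, blue; 420x560 float32, m along the optical axis (not along the pixel's ray), 0 where there is no reading.
- get_calibration(name): a dict with "mtx" (3x3 intrinsics, pixels), "R" (3x3) and "t" (3): a world point X has camera coordinates R X + t. Camera axes: x right, y down, z forward; pixel columns grow to the right and rows downward; lengths in m; the calibration is good to about 2 mm. A picture is of the moment at which its call begins. get_calibration takes no time and is no camera call.
- close_job(): hands the job in, once; it reports no verdict.
Trained networks look in the newest picture that a camera, given by its name, has taken for a name from the list of things; names that differ only in an ending like _2 or _b are one class to them, and where a whole thing is asked for, a point or a joint stands for the part that bears it (a point fixed in the world has none). Each returns a list of dicts, best first, with "score" (0 to 1); they miss things now and then, are a little off and sometimes report something else, mostly with a low value. They report only what shows in the picture. A call takes as long as a camera call. They do not tell look-alikes from the thing itself.
- boxes_of(name, camera): "position" ([x, y, z] in m, in the coordinates of the camera as it stood for that picture, good to about 4 mm: the middle of the surface that is visible of it).
- cut_out(name, camera): "mask" (420x560 bool, what is visible of it).
The state is a dict: "time_s": time; "joints": joint angles; "qd": joint speeds; "joint_torque": joint torques, N m; "tcp_pos": TCP position; "eef_rot": TCP orientation; "contact_force": force on the tool from outside, world axes, zero at the start; "moment": the same for the moment, N m; "gripper_width": finger opening in m.
Only numpy, scipy, OpenCV 4.12 (cv2) and the standard library are available. Lean on these libraries where they do the work, as an engineer would, in place of code of your own. Each camera call takes 0.05 s, during which the arm holds its last target.

## Working session

There is one attempt and no reset: what is moved stays moved. The work goes in short steps, Python scripts to look and compute and a tool call to move; the robot and the scene stay as the last step left them, time stands still between calls to the robot, and variables do not carry over. Pictures are saved under pics/ and viewed, and the job is handed in when it is done.

Besides the shell and the picture viewer there is one more tool, called after "Request:" as name([rows], argument=value, ...), one row to a line, values as JSON. apply_moves: Moves the arm, as the interface text tells. Its arguments: {"type":"object","properties":{"commands":{"type":"array"},"grip_force":{"type":"number"}},"required":["commands"]}

```bash
ls; mkdir -p pics; python3 - <<'E'
from plant import *
import cv2,numpy as np
s=get_state();print(s)
for n in("scene","top"):
    c=get_calibration(n);print(n,c)
    p,d=capture(n)
    cv2.imwrite(f"pics/{n}0.png",cv2.resize(p[:,:,::-1],(800,600),interpolation=cv2.INTER_CUBIC))
    np.savez(f"{n}0.npz",p=p,d=d)
E
```

```text
pics
{'time_s': 0.0, 'joints': array([-5.90656385e+01,  2.05960070e+01,  6.35144544e-01, -1.89232122e-02,
       -7.01363535e+01, -1.65071323e+01]), 'qd': array([-0.12182392, -0.13765684,  0.02551038, -0.15436967, -0.05953615,
       -0.09221653]), 'joint_torque': array([ 5.15685842e-04, -5.82707334e+01,  2.93053633e+01,  6.99657887e+00,
        6.85199499e-03, -1.77102997e-04]), 'tcp_pos': array([ 0.16803073, -0.65325999,  0.22558526]), 'eef_rot': array([ 1.79901736e+02, -1.05693527e-02, -1.65579207e+02]), 'contact_force': array([-0.29947507,  0.60276929,  0.30057816]), 'moment': array([ 0.01348411, -0.03712177, -0.01706955]), 'gripper_width': 0.08774318738109738}
scene {'mtx': array([[488.71437304,   0.        , 277.70810551],
       [  0.        , 488.71437304, 211.70831686],
       [  0.        ,   0.        ,   1.        ]]), 'R': array([[-0.63547252,  0.77211875, -0.00270359],
       [ 0.6173552 ,  0.50598915, -0.60236828],
       [-0.46373185, -0.38445756, -0.79821373]]), 't': array([ 0.30261825, -0.21841085,  1.26877014])}
top {'mtx': array([[405.10696891,   0.        , 279.67103126],
       [  0.        , 405.10696891, 207.95059348],
       [  0.        ,   0.        ,   1.        ]]), 'R': array([[ 0.02226278, -0.99905935,  0.03721269],
       [-0.99635668, -0.02523692, -0.08146452],
       [ 0.08232703, -0.03526349, -0.9959813 ]]), 't': array([-0.06286312,  0.45425198,  1.02577292])}
```

View pics/scene0.png

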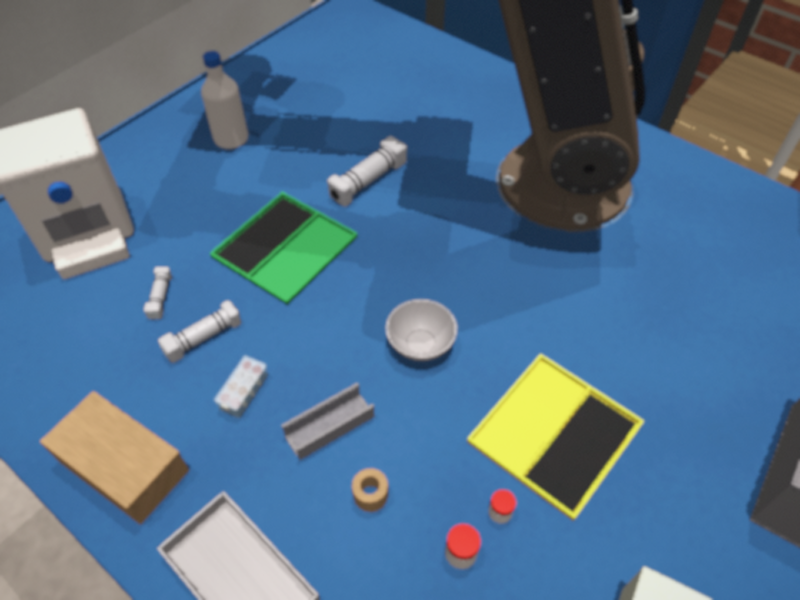

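View pics/top0.png

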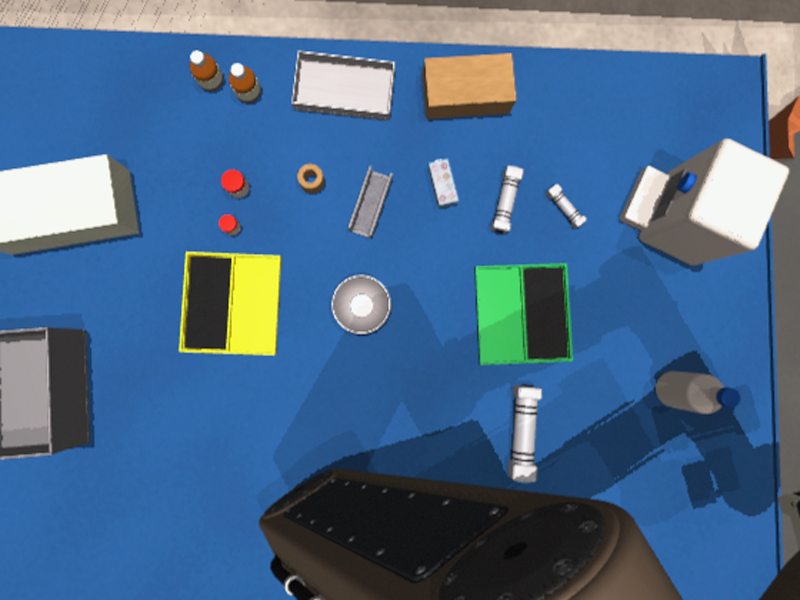

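The top view (800x600 scale) shows three torches: big at (523,433), middle at (508,200) and small at (566,206). The two jars are the larger at (234,182) and the smaller at (228,224). The tape is at (310,178), the splint at (370,202), the pill case at (443,183), the bowl at (361,305), the yellow tray at (230,303) with its mat on the left (+y), and the green tray at (523,313) with its mat on the right (-y). By the description I choose the torch at (508,200) and the jar at (234,182). Next I measure them.

```bash
cat > h.py <<'E'
from plant import *
import cv2,numpy as np
def world(cam,d):
    c=get_calibration(cam);K=c['mtx'];v,u=np.mgrid[:420,:560]
    X=np.stack([(u-K[0,2])/K[0,0]*d,(v-K[1,2])/K[1,1]*d,d],-1)
    return (X-c['t'])@c['R']
def cw(cam,p):
    c=get_calibration(cam); return c['R'].T@(np.array(p)-c['t'])
def proj(cam,X):
    c=get_calibration(cam);x=c['R']@np.array(X)+c['t'];x=c['mtx']@x;return x[:2]/x[2]
E
python3 - <<'E'
from h import *
np.set_printoptions(precision=4,suppress=True)
out={}
for cam in("top","scene"):
    p,d=capture(cam);W=world(cam,d);np.savez(f"{cam}1.npz",p=p,d=d,W=W)
    for n in["torch_mid","splint_mid","pillcase_mid","jar_mid","tape_mid","tray_yellow","tray_green","bowl"]:
        for i,r in enumerate(cut_out(n,cam)):
            m=r['mask']&(d>0)
            if m.sum()<20 or r['score']<.3: continue
            er=cv2.erode(m.astype(np.uint8),np.ones((3,3)))>0
            P=W[er] if er.sum()>20 else W[m]
            v,u=np.nonzero(m); out[f"{cam}_{n}_{i}"]=r['mask']
            (cx,cy),(a,b),ang=cv2.minAreaRect((P[:,:2]*1000).astype(np.float32))
            zt=np.percentile(P[:,2],[2,50,98])
            print(cam,n,i,round(r['score'],2),"px",u.mean().round(),v.mean().round(),"n",m.sum(),"med",np.median(P,0),"rect",round(cx),round(cy),round(a),round(b),round(ang,1),"z",zt)
np.savez("masks1.npz",**out)
print(get_state()['time_s'])
E
```

```text
top torch_mid 0 0.92 px 367.0 303.0 n 1103 med [ 0.2209 -0.274   0.0405] rect 222 -277 41 161 86.2 z [0.0279 0.0405 0.047 ]
top torch_mid 1 0.84 px 354.0 139.0 n 468 med [ 0.6376 -0.2436  0.0301] rect 641 -243 23 115 77.6 z [0.0248 0.0301 0.0354]
top torch_mid 2 0.76 px 396.0 144.0 n 285 med [ 0.6329 -0.3547  0.0214] rect 634 -355 81 19 41.0 z [0.0149 0.0214 0.0269]
top splint_mid 0 0.63 px 258.0 141.0 n 768 med [0.6327 0.0076 0.0058] rect 631 6 39 119 71.8 z [0.0018 0.0058 0.0329]
top pillcase_mid 0 0.63 px 309.0 127.0 n 502 med [ 0.666  -0.1237  0.0302] rect 668 -125 79 33 14.2 z [0.0216 0.0302 0.0344]
top jar_mid 0 0.58 px 164.0 128.0 n 285 med [0.6504 0.2455 0.0474] rect 653 249 35 30 46.4 z [0.0142 0.0474 0.0517]
top jar_mid 1 0.43 px 160.0 157.0 n 176 med [0.577  0.2557 0.0369] rect 579 258 28 25 57.8 z [0.015  0.0369 0.0421]
top tape_mid 0 0.56 px 217.0 124.0 n 251 med [0.6692 0.1163 0.0352] rect 668 114 40 36 28.0 z [0.0105 0.0352 0.0399]
top tray_yellow 0 0.69 px 161.0 212.0 n 4626 med [0.4396 0.2536 0.0042] rect 440 253 167 175 89.2 z [0.     0.0042 0.0115]
top tray_green 0
[... 995 characters left out ...]
.0 n 4216 med [ 0.4349 -0.2786  0.0043] rect 432 -281 181 173 3.6 z [0.0006 0.0043 0.012 ]
scene tape_mid 0 0.87 px 259.0 343.0 n 620 med [0.6719 0.1168 0.0346] rect 671 116 42 43 76.9 z [0.0074 0.0346 0.0392]
scene tray_yellow 0 0.6 px 388.0 304.0 n 7434 med [0.4452 0.2555 0.0039] rect 441 252 166 181 89.1 z [0.0006 0.0039 0.0115]
scene tray_green 0 0.83 px 198.0 172.0 n 4350 med [ 0.4359 -0.2785  0.0044] rect 433 -281 182 173 3.9 z [0.0006 0.0044 0.0121]
scene bowl 0 0.95 px 294.0 230.0 n 1632 med [0.4273 0.0053 0.0173] rect 440 16 100 97 72.1 z [0.003  0.0173 0.0426]
scene bowl 1 0.52 px 140.0 231.0 n 899 med [ 0.6437 -0.2411  0.0286] rect 643 -244 31 116 76.7 z [0.0122 0.0286 0.0349]
1.0
```

```bash
python3 - <<'E'
from h import *
np.set_printoptions(precision=4,suppress=True)
z={c:np.load(c+"1.npz") for c in("top","scene")}
def reg(c,x,y,r,z0,z1):
    W=z[c]['W'];d=z[c]['d'];m=(d>0)&(np.hypot(W[...,0]-x,W[...,1]-y)<r)&(W[...,2]>z0)&(W[...,2]<z1);return W[m]
def circ(P):
    A=np.c_[2*P[:,:2],np.ones(len(P))];s=np.linalg.lstsq(A,(P[:,:2]**2).sum(1),rcond=None)[0];return s[:2],np.sqrt(s[2]+s[:2]@s[:2])
for n,x,y,r,z0,z1 in[("torch",.642,-.244,.08,.02,.06),("splint",.631,.006,.085,.024,.06),("pill",.67,-.1255,.06,.02,.06),("jar",.655,.249,.035,.042,.06),("sjar",.578,.257,.03,.03,.06),("tape",.671,.116,.035,.03,.06)]:
    for c in z:
        P=reg(c,x,y,r,z0,z1); R=cv2.minAreaRect((P[:,:2]*1000).astype(np.float32))
        print(n,c,len(P),np.round(R[0],1),np.round(R[1],1),round(R[2],1),"mean",P.mean(0),"top",np.percentile(P[:,2],[50,90]))
        hull=cv2.minEnclosingCircle((P[:,:2]*1000).astype(np.float32));print("   circ",np.round(hull[0],1),round(hull[1],1))
for n,x,y in[("Y",.4405,.2525),("G",.433,-.28)]:
    for c in z:
        P=reg(c,x,y,.14,.007,.02);R=cv2.minAreaRect((P[:,:2]*1000).astype(np.float32));print(n,c,len(P),np.round(R[0],1),np.round(R[1],1),R[2])
        for s in(1,-1):
            Q=reg(c,x,y+s*.0415,.025,-.01,.02);print("  floor z side",s,np.median(Q[:,2]))
        Q=reg(c,.55,0.,.03,-.02,.02);print("  table",np.median(Q[:,2]))
# obstacle map
W=z['top']['W'];d=z['top']['d']
for n,(x0,x1,y0,y1) in dict(far=(.74,1.0,-.5,.5)).items():
    m=(d>0)&(W[...,0]>x0)&(W[...,0]<x1)&(W[...,2]>.03)
    P=W[m]
    for yy in np.arange(-.5,.5,.1):
        Q=P[(P[:,1]>yy)&(P[:,1]<yy+.1)]
        if len(Q):print(round(yy,2),"xmin",Q[:,0].min(),"zmax",Q[:,2].max())
p=z['scene']['p'];a=cv2.resize(p[180:420,90:370,::-1],(700,600),interpolation=cv2.INTER_CUBIC);cv2.imwrite("pics/crop_scene.png",a)
p=z['top']['p'];a=cv2.resize(p[100:180,140:420,::-1],(800,229),interpolation=cv2.INTER_CUBIC);cv2.imwrite("pics/crop_top.png",a)
E
```

```text
torch top 493 [ 642.8 -244.9] [ 31.3 122. ] 77.7 mean [ 0.6425 -0.244   0.0291] top [0.0295 0.0335]
   circ [ 643.5 -242. ] 61.1
torch scene 692 [ 641.9 -246.3] [ 33.4 123.2] 77.4 mean [ 0.6455 -0.2439  0.0289] top [0.0296 0.0333]
   circ [ 642.  -247.4] 62.0
splint top 195 [630.5   6.4] [ 44.2 120.2] 72.8 mean [0.6305 0.0073 0.0314] top [0.0317 0.0351]
   circ [630.2   5.5] 63.5
splint scene 499 [629.5   4.5] [ 47.  120.6] 72.7 mean [0.6315 0.0037 0.0303] top [0.0308 0.0339]
   circ [628.8   3. ] 63.5
pill top 445 [ 670.6 -125.5] [82.7 36.1] 15.4 mean [ 0.6693 -0.1254  0.0302] top [0.0303 0.033 ]
   circ [ 669.6 -124.9] 42.4
pill scene 732 [ 669.5 -127.7] [83.5 38.3] 14.8 mean [ 0.6705 -0.1257  0.03  ] top [0.0304 0.0326]
   circ [ 668.4 -129.4] 43.6
jar top 202 [654.3 250.8] [37.8 38.2] 71.6 mean [0.6542 0.2502 0.0482] top [0.0482 0.0506]
   circ [654.5 250.6] 20.5
jar scene 448 [654.6 249. ] [39.3 37.6] 36.4 mean [0.6552 0.2491 0.0482] top [0.0483 0.0502]
   circ [654.3 248.5] 20.2
sjar top 119 [580.  258.3] [28.4 28.4] 87.6 mean [0.5799 0.2586 0.0375] top [0.0375 0.0398]
   circ 
[... 718 characters left out ...]
 [ 409.9 -270.2] [227.9 193. ] 3.2619361877441406
  floor z side 1 0.0034649278861998978
  floor z side -1 0.003792249555193613
  table 0.0005906268615285307
G scene 867 [ 409.7 -283.1] [228.5 174.1] 3.4297995567321777
  floor z side 1 0.0037158648511581337
  floor z side -1 0.004171479800934526
  table 0.0009285079415438454
-0.3 xmin 0.8081193980857013 zmax 0.06526597014753394
-0.2 xmin 0.7980148415784925 zmax 0.0666314737666745
-0.1 xmin 0.7937931325242998 zmax 0.06438933644886739
-0.0 xmin 0.7962135216395053 zmax 0.03479220193913544
0.1 xmin 0.8027762826998568 zmax 0.03592141402388834
0.2 xmin 0.8144985383892464 zmax 0.09016757999344907
0.3 xmin 0.8347670624017018 zmax 0.08972395526578941
```

View pics/crop_scene.png

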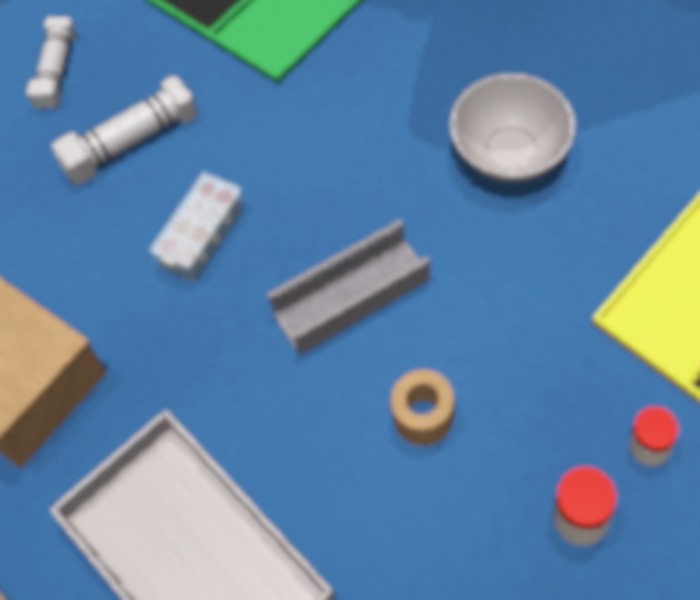

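View pics/crop_top.png

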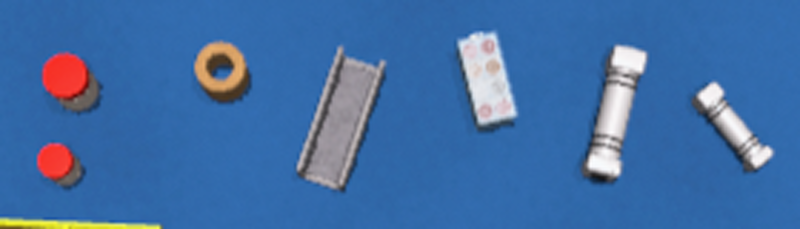

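```bash
cat >> h.py <<'E'
def plan(tx,ty,tz,tyaw):
    s=get_state();p=s['tcp_pos'];r=s['eef_rot'];y=np.radians(r[2])
    d=np.array([tx,ty,tz])-p
    from scipy.spatial.transform import Rotation as Ro
    R=Ro.from_euler('xyz',r,degrees=True).as_matrix()
    sl=R.T@d
    dy=(tyaw-r[2]+90)%180-90
    print("t",round(s['time_s'],2),"pos",p.round(4),"yaw",round(r[2],2),"w",round(s['gripper_width'],4),"F",s['contact_force'].round(1),"-> slide",sl.round(4),"roll",round(-dy,1),"dist",round(float(np.linalg.norm(d)),3))
E
python3 - <<'E'
from h import *
np.set_printoptions(precision=3,suppress=True)
W=np.load("scene1.npz")['W'];d=np.load("scene1.npz")['d']
for n,cam,(u0,u1,v0,v1) in[("bottle","scene",(140,174,35,105)),("disp","scene",(0,92,77,190))]:
    P=W[v0:v1,u0:u1][d[v0:v1,u0:u1]>0];P=P[P[:,2]>.03];print(n,np.percentile(P,[1,99],axis=0))
plan(.35,-.3,.227,-192.4)
plan(.6425,-.245,.12,-192.4)
E
```

```text
bottle [[ 0.276 -0.575  0.031]
 [ 0.333 -0.526  0.182]]
disp [[ 0.544 -0.632  0.03 ]
 [ 0.707 -0.483  0.193]]
t 1.0 pos [ 0.168 -0.654  0.227] yaw -165.57 w 0.0876 F [ 0.4 -0.1  1.1] -> slide [-0.264  0.297 -0.   ] roll 26.8 dist 0.398
t 1.0 pos [ 0.168 -0.654  0.227] yaw -165.57 w 0.0876 F [ 0.4 -0.1  1.1] -> slide [-0.561  0.278  0.107] roll 26.8 dist 0.635
```

Request:
apply_moves([
  {"grip": 0,"slide": [-0.56,0.278,-0.02],"roll": 27},
  {"grip": 0,"slide": [-0.56,0.278,-0.02],"roll": 27},
  {"grip": 0,"slide": [-0.56,0.278,-0.02],"roll": 27},
  {"grip": 0,"slide": [-0.56,0.278,-0.02],"roll": 27},
  {"grip": 0,"slide": [-0.56,0.278,-0.02],"roll": 27},
], grip_force=25)

```text
time_s: 1.62
tcp_pos: [0.4019, -0.4517, 0.2368]
eef_rot: [-180.0, 0.0, 167.4]
contact_force: [0.2, -0.9, -0.8]
gripper_width: 0.0875
```

```bash
python3 - <<'E'
from h import *
plan(.6425,-.245,.15,-192.4)
E
```

```text
t 1.62 pos [ 0.4019 -0.4517  0.2368] yaw 167.43 w 0.0875 F [ 0.2 -0.9 -0.8] -> slide [-0.1898  0.2542  0.0868] roll -0.2 dist 0.329
```

Request:
apply_moves([
  {"grip": 0,"slide": [-0.19,0.254,0.085],"roll": 0},
  {"grip": 0,"slide": [-0.19,0.254,0.085],"roll": 0},
  {"grip": 0,"slide": [-0.19,0.254,0.085],"roll": 0},
  {"grip": 0,"slide": [-0.19,0.254,0.085],"roll": 0},
  {"grip": 0,"slide": [-0.19,0.254,0.085],"roll": 0},
])

```text
time_s: 2.25
tcp_pos: [0.6311, -0.2551, 0.1553]
eef_rot: [-180.0, 0.0, 167.4]
contact_force: [0.8, -1.2, -0.0]
gripper_width: 0.0878
```

```bash
python3 - <<'E'
from h import *
plan(.6425,-.245,.06,-192.4)
plan(.6425,-.245,.007,-192.4)
E
```

```text
t 2.25 pos [ 0.6311 -0.2551  0.1553] yaw 167.44 w 0.0878 F [ 0.8 -1.2 -0. ] -> slide [-0.0089  0.0124  0.0953] roll -0.2 dist 0.096
t 2.25 pos [ 0.6311 -0.2551  0.1553] yaw 167.44 w 0.0878 F [ 0.8 -1.2 -0. ] -> slide [-0.0089  0.0124  0.1483] roll -0.2 dist 0.149
```

Request:
apply_moves([
  {"grip": 0,"slide": [-0.009,0.012,0.055],"roll": 0},
  {"grip": 0,"slide": [-0.009,0.012,0.095],"roll": 0},
  {"grip": 0,"slide": [-0.009,0.012,0.13],"roll": 0},
  {"grip": 0,"slide": [-0.009,0.012,0.13],"roll": 0},
])

```text
time_s: 2.75
tcp_pos: [0.6388, -0.2464, 0.0224]
eef_rot: [-180.0, -0.3, 167.4]
contact_force: [-0.9, 0.4, 0.3]
gripper_width: 0.0877
```

```bash
python3 - <<'E'
from h import *
plan(.6425,-.245,.007,-192.4)
p,d=capture("scene");np.savez("s2.npz",p=p,d=d)
a=cv2.resize(p[150:330,60:300,::-1],(800,600),interpolation=cv2.INTER_CUBIC);cv2.imwrite("pics/s2.png",a)
E
```

```text
t 2.75 pos [ 0.6388 -0.2464  0.0224] yaw 167.41 w 0.0877 F [-0.9  0.4  0.3] -> slide [-0.0034  0.0022  0.0154] roll -0.2 dist 0.016
```

View pics/s2.png

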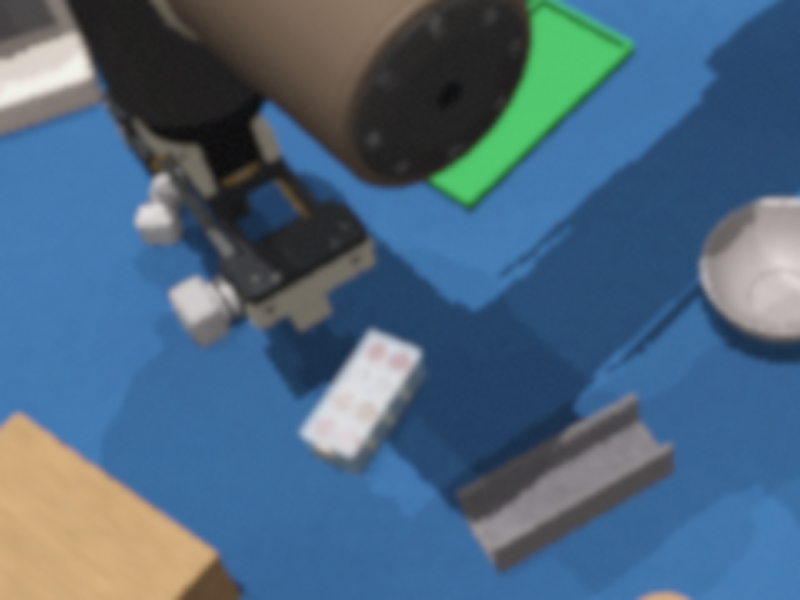

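The fingers straddle the middle torch (crop about 240,280), and the finger on the pill case side is clear of it (350,400). Descend and close.

Request:
apply_moves([
  {"grip": 0,"slide": [-0.003,0.002,0.015],"roll": 0},
  {"grip": 0,"slide": [-0.003,0.002,0.015],"roll": 0},
  {"grip": 0.8,"slide": [-0.003,0.002,0.015],"roll": 0},
  {"grip": 0.8,"slide": [-0.003,0.002,0.015],"roll": 0},
  {"grip": 0.8,"slide": [-0.003,0.002,0.015],"roll": 0},
])

```text
time_s: 3.42
tcp_pos: [0.6446, -0.2456, 0.011]
eef_rot: [180.0, 0.0, 167.4]
contact_force: [0.1, -0.6, -0.4]
gripper_width: 0.0632
```

```bash
python3 - <<'E'
from h import *
plan(.6425,-.245,.007,-192.4)
E
```

```text
t 3.42 pos [ 0.6446 -0.2456  0.011 ] yaw 167.43 w 0.0632 F [ 0.1 -0.6 -0.4] -> slide [0.0022 0.0001 0.004 ] roll -0.2 dist 0.005
```

Request:
apply_moves([
  {"grip": 0.8,"slide": [0.001,0,0.003],"roll": 0},
  {"grip": 0.8,"slide": [0.001,0,0.003],"roll": 0},
  {"grip": 0.8,"slide": [0.001,0,0.003],"roll": 0},
  {"grip": 0.8,"slide": [0.001,0,0.003],"roll": 0},
  {"grip": 0.8,"slide": [0.001,0,0.003],"roll": 0},
])

```text
time_s: 4.05
tcp_pos: [0.6434, -0.2454, 0.0075]
eef_rot: [-180.0, -0.0, 167.4]
contact_force: [0.2, -0.6, -0.3]
gripper_width: 0.0271
```

```bash
python3 - <<'E'
from h import *
plan(.6425,-.245,.007,-192.4)
E
```

```text
t 4.05 pos [ 0.6434 -0.2454  0.0075] yaw 167.42 w 0.0271 F [ 0.2 -0.6 -0.3] -> slide [0.0009 0.0002 0.0005] roll -0.2 dist 0.001
```

Request:
apply_moves([
  {"grip": 0.8,"slide": [0,0,-0.03],"roll": 0},
  {"grip": 0.8,"slide": [0,0,-0.08],"roll": 0},
  {"grip": 0.8,"slide": [0,0,-0.12],"roll": 0},
  {"grip": 0.8,"slide": [0,0,-0.12],"roll": 0},
])

```text
time_s: 4.55
tcp_pos: [0.6456, -0.2458, 0.1319]
eef_rot: [180.0, 0.4, 167.5]
contact_force: [0.7, 0.9, -0.6]
gripper_width: 0.0278
```

```bash
python3 - <<'E'
from h import *
# yellow targets
c,s=np.cos(np.radians(-.9)),np.sin(np.radians(-.9))
T=lambda x,y:(.4405+c*x-s*y,.2525+s*x+c*y)
print(T(0,.0415),T(0,-.0415))
x,y=T(0,.0415)
plan(x,y,.12,-180.9)
p,d=capture("scene")
a=cv2.resize(p[:,:,::-1],(800,600),interpolation=cv2.INTER_CUBIC);cv2.imwrite("pics/s3.png",a)
E
```

```text
(np.float64(0.44115185366844056), np.float64(0.2939948802479889)) (np.float64(0.43984814633155944), np.float64(0.21100511975201108))
t 4.55 pos [ 0.6456 -0.2458  0.1319] yaw 167.45 w 0.0278 F [ 0.7  0.9 -0.6] -> slide [0.3169 0.4825 0.0097] roll -11.6 dist 0.577
```

View pics/s3.png

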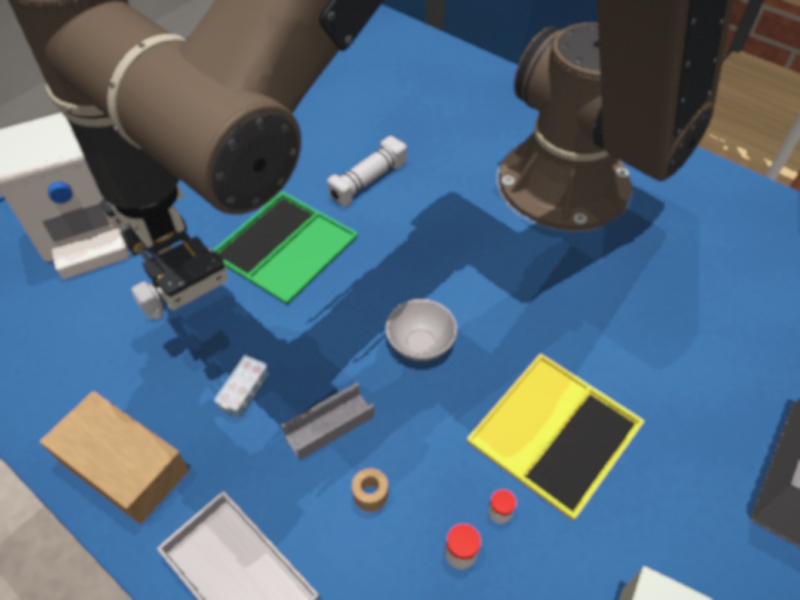

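The torch is held, with its lens collar showing at (147,300). Carry it to the yellow tray.

Request:
apply_moves([
  {"grip": 0.8,"slide": [0.317,0.482,0.01],"roll": -11.5},
  {"grip": 0.8,"slide": [0.317,0.482,0.01],"roll": -11.5},
  {"grip": 0.8,"slide": [0.317,0.482,0.01],"roll": -11.5},
  {"grip": 0.8,"slide": [0.317,0.482,0.01],"roll": -11.5},
  {"grip": 0.8,"slide": [0.317,0.482,0.01],"roll": -11.5},
])

```text
time_s: 5.22
tcp_pos: [0.5309, 0.0483, 0.1208]
eef_rot: [-180.0, -0.1, 178.9]
contact_force: [1.7, 1.2, -0.7]
gripper_width: 0.0275
```

```bash
python3 - <<'E'
from h import *
plan(.4412,.294,.12,-180.9)
E
```

```text
t 5.22 pos [0.5309 0.0483 0.1208] yaw 178.9 w 0.0275 F [ 1.7  1.2 -0.7] -> slide [0.0944 0.244  0.0008] roll -0.2 dist 0.262
```

Request:
apply_moves([
  {"grip": 0.8,"slide": [0.094,0.244,0],"roll": 0},
  {"grip": 0.8,"slide": [0.094,0.244,0],"roll": 0},
  {"grip": 0.8,"slide": [0.094,0.244,0],"roll": 0},
  {"grip": 0.8,"slide": [0.094,0.244,0],"roll": 0},
  {"grip": 0.8,"slide": [0.094,0.244,0],"roll": 0},
])

```text
time_s: 5.85
tcp_pos: [0.4414, 0.2952, 0.1209]
eef_rot: [-179.9, -0.1, 179.1]
contact_force: [-0.7, -0.3, -1.7]
gripper_width: 0.0273
```

```bash
python3 - <<'E'
from h import *
plan(.4412,.294,.04,-180.9)
plan(.4412,.294,.0115,-180.9)
E
```

```text
t 5.85 pos [0.4414 0.2952 0.1209] yaw 179.14 w 0.0273 F [-0.7 -0.3 -1.7] -> slide [ 0.0001 -0.0012  0.0809] roll 0.0 dist 0.081
t 5.85 pos [0.4414 0.2952 0.1209] yaw 179.14 w 0.0273 F [-0.7 -0.3 -1.7] -> slide [ 1.000e-04 -1.100e-03  1.094e-01] roll 0.0 dist 0.109
```

Request:
apply_moves([
  {"grip": 0.8,"slide": [0,-0.001,0.05],"roll": 0},
  {"grip": 0.8,"slide": [0,-0.001,0.085],"roll": 0},
  {"grip": 0.8,"slide": [0,-0.001,0.1],"roll": 0},
  {"grip": 0.8,"slide": [0,-0.001,0.1],"roll": 0},
  {"grip": 0.8,"slide": [0,-0.001,0.1],"roll": 0},
])

```text
time_s: 6.48
tcp_pos: [0.4439, 0.292, 0.0231]
eef_rot: [179.9, 0.1, 178.9]
contact_force: [-0.5, 0.3, -1.2]
gripper_width: 0.0272
```

```bash
python3 - <<'E'
from h import *
plan(.4412,.294,.0115,-180.9)
E
```

```text
t 6.47 pos [0.4439 0.292  0.0231] yaw 178.92 w 0.0272 F [-0.5  0.3 -1.2] -> slide [0.0028 0.0019 0.0116] roll -0.2 dist 0.012
```

Request:
apply_moves([
  {"grip": 0.8,"slide": [0.001,0.001,0.006],"roll": 0},
  {"grip": 0.8,"slide": [0.001,0.001,0.011],"roll": 0},
  {"grip": 0.8,"slide": [0.001,0.001,0.011],"roll": 0},
  {"grip": 0.8,"slide": [0.001,0.001,0.011],"roll": 0},
])

```text
time_s: 6.98
tcp_pos: [0.4423, 0.2926, 0.0112]
eef_rot: [180.0, 0.0, 178.9]
contact_force: [-0.1, 0.3, -0.8]
gripper_width: 0.0271
```

```bash
python3 - <<'E'
from h import *
plan(.4412,.294,.0115,-180.9)
E
```

```text
t 6.97 pos [0.4423 0.2926 0.0112] yaw 178.93 w 0.0271 F [-0.1  0.3 -0.8] -> slide [ 0.0011  0.0013 -0.0003] roll -0.2 dist 0.002
```

Request:
apply_moves([
  {"grip": 0.58,"slide": [0,0,0],"roll": 0},
  {"grip": 0.58,"slide": [0,0,0],"roll": 0},
  {"grip": 0.5,"slide": [0,0,-0.004],"roll": 0},
  {"grip": 0.4,"slide": [0,0,-0.02],"roll": 0},
  {"grip": 0,"slide": [0,0,-0.07],"roll": 0},
])

```text
time_s: 7.6
tcp_pos: [0.4411, 0.2911, 0.08]
eef_rot: [-179.8, -0.2, 178.9]
contact_force: [0.5, 0.9, 0.2]
gripper_width: 0.0572
```

```bash
python3 - <<'E'
from h import *
plan(.6545,.2497,.12,-180)
p,d=capture("scene")
a=cv2.resize(p[170:420,280:560,::-1],(672,600),interpolation=cv2.INTER_CUBIC);cv2.imwrite("pics/s4.png",a)
E
```

```text
t 7.6 pos [0.4411 0.2911 0.08  ] yaw 178.91 w 0.0572 F [0.5 0.9 0.2] -> slide [-0.214  -0.0375 -0.0406] roll -1.1 dist 0.221
```

View pics/s4.png

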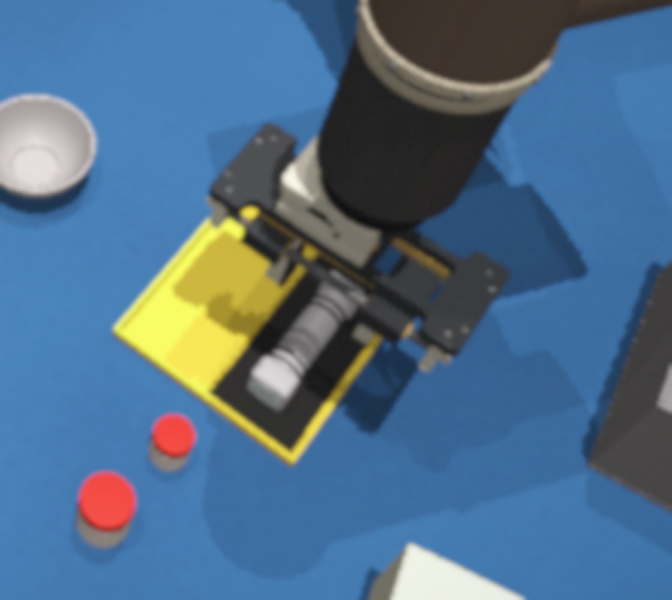

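The torch lies on the mat, between (270,375) and (340,290) in the crop. Next is the large jar.

Request:
apply_moves([
  {"grip": 0,"slide": [-0.05,-0.01,-0.04],"roll": -1},
  {"grip": 0,"slide": [-0.214,-0.0375,-0.04],"roll": -1},
  {"grip": 0,"slide": [-0.214,-0.0375,-0.04],"roll": -1},
  {"grip": 0,"slide": [-0.214,-0.0375,-0.04],"roll": -1},
  {"grip": 0,"slide": [-0.214,-0.0375,-0.04],"roll": -1},
])

```text
time_s: 8.28
tcp_pos: [0.6579, 0.2497, 0.1201]
eef_rot: [-180.0, -0.0, 179.8]
contact_force: [-1.5, 0.4, -1.2]
gripper_width: 0.0873
```

```bash
python3 - <<'E'
from h import *
plan(.6545,.2497,.03,-180)
plan(.6545,.2497,.014,-180)
E
```

```text
t 8.28 pos [0.6579 0.2497 0.1201] yaw 179.77 w 0.0873 F [-1.5  0.4 -1.2] -> slide [0.0034 0.     0.0901] roll -0.2 dist 0.09
t 8.28 pos [0.6579 0.2497 0.1201] yaw 179.77 w 0.0873 F [-1.5  0.4 -1.2] -> slide [0.0034 0.     0.1061] roll -0.2 dist 0.106
```

Request:
apply_moves([
  {"grip": 0,"slide": [0.002,0,0.05],"roll": 0},
  {"grip": 0,"slide": [0.002,0,0.08],"roll": 0},
  {"grip": 0,"slide": [0.002,0,0.105],"roll": 0},
  {"grip": 0,"slide": [0.002,0,0.105],"roll": 0},
  {"grip": 0.3,"slide": [0.002,0,0.105],"roll": 0},
])

```text
time_s: 8.9
tcp_pos: [0.6538, 0.2517, 0.0175]
eef_rot: [180.0, 0.1, 180.0]
contact_force: [-0.7, -0.1, -0.4]
gripper_width: 0.0824
```

```bash
python3 - <<'E'
from h import *
plan(.6545,.2497,.014,-180)
E
```

```text
t 8.9 pos [0.6538 0.2517 0.0175] yaw 179.97 w 0.0824 F [-0.7 -0.1 -0.4] -> slide [-0.0007 -0.002   0.0035] roll -0.0 dist 0.004
```

Request:
apply_moves([
  {"grip": 0.7,"slide": [0,-0.001,0.003],"roll": 0},
  {"grip": 0.7,"slide": [0,-0.001,0.003],"roll": 0},
  {"grip": 0.7,"slide": [0,-0.001,0.003],"roll": 0},
  {"grip": 0.7,"slide": [0,-0.001,0.003],"roll": 0},
  {"grip": 0.7,"slide": [0,-0.001,0.003],"roll": 0},
])

```text
time_s: 9.52
tcp_pos: [0.6536, 0.2501, 0.0132]
eef_rot: [180.0, 0.0, 179.9]
contact_force: [-0.7, 0.2, 2.1]
gripper_width: 0.0391
```

Request:
apply_moves([
  {"grip": 0.7,"slide": [0,0,0],"roll": 0},
  {"grip": 0.7,"slide": [0,0,0],"roll": 0},
])

```text
time_s: 9.78
tcp_pos: [0.6536, 0.2501, 0.0132]
eef_rot: [180.0, 0.0, 179.9]
contact_force: [-0.8, -0.6, 2.4]
gripper_width: 0.0391
```

```bash
python3 - <<'E'
from h import *
plan(.6545,.2497,.12,-180)
E
```

```text
t 9.78 pos [0.6536 0.2501 0.0132] yaw 179.93 w 0.0391 F [-0.8 -0.6  2.4] -> slide [-0.0009 -0.0004 -0.1068] roll -0.1 dist 0.107
```

Request:
apply_moves([
  {"grip": 0.7,"slide": [0,0,-0.03],"roll": 0},
  {"grip": 0.7,"slide": [0,0,-0.08],"roll": 0},
  {"grip": 0.7,"slide": [0,0,-0.115],"roll": 0},
  {"grip": 0.7,"slide": [0,0,-0.115],"roll": 0},
])

```text
time_s: 10.28
tcp_pos: [0.6552, 0.2511, 0.1319]
eef_rot: [179.8, 0.3, 179.9]
contact_force: [0.4, 0.4, -1.1]
gripper_width: 0.0393
```

```bash
python3 - <<'E'
from h import *
plan(.4734,-.236,.13,-176.5)
E
```

```text
t 10.28 pos [0.6552 0.2511 0.1319] yaw 179.94 w 0.0393 F [ 0.4  0.4 -1.1] -> slide [ 0.1813 -0.4872 -0.0006] roll -3.6 dist 0.52
```

Request:
apply_moves([
  {"grip": 0.7,"slide": [0.181,-0.487,0],"roll": -3.6},
  {"grip": 0.7,"slide": [0.181,-0.487,0],"roll": -3.6},
  {"grip": 0.7,"slide": [0.181,-0.487,0],"roll": -3.6},
  {"grip": 0.7,"slide": [0.181,-0.487,0],"roll": -3.6},
  {"grip": 0.7,"slide": [0.181,-0.487,0],"roll": -3.6},
])

```text
time_s: 10.9
tcp_pos: [0.5427, -0.0444, 0.1273]
eef_rot: [-180.0, -0.1, -176.5]
contact_force: [0.5, -0.1, 0.4]
gripper_width: 0.0394
```

```bash
python3 - <<'E'
from h import *
plan(.4734,-.236,.13,-176.5)
E
```

```text
t 10.9 pos [ 0.5427 -0.0444  0.1273] yaw -176.46 w 0.0394 F [ 0.5 -0.1  0.4] -> slide [ 0.081  -0.187  -0.0026] roll 0.0 dist 0.204
```

Request:
apply_moves([
  {"grip": 0.7,"slide": [0.081,-0.187,0],"roll": 0},
  {"grip": 0.7,"slide": [0.081,-0.187,0],"roll": 0},
  {"grip": 0.7,"slide": [0.081,-0.187,0],"roll": 0},
  {"grip": 0.7,"slide": [0.081,-0.187,0],"roll": 0},
  {"grip": 0.7,"slide": [0.081,-0.187,0.04],"roll": 0},
])

```text
time_s: 11.52
tcp_pos: [0.4764, -0.2359, 0.0895]
eef_rot: [-179.9, 0.3, -176.6]
contact_force: [0.3, 0.2, -1.4]
gripper_width: 0.0395
```

```bash
python3 - <<'E'
from h import *
plan(.4734,-.236,.027,-176.5)
E
```

```text
t 11.53 pos [ 0.4764 -0.2359  0.0895] yaw -176.59 w 0.0395 F [ 0.3  0.2 -1.4] -> slide [0.0034 0.0002 0.0625] roll -0.1 dist 0.063
```

Request:
apply_moves([
  {"grip": 0.7,"slide": [0.002,0,0.04],"roll": 0},
  {"grip": 0.7,"slide": [0.002,0,0.062],"roll": 0},
  {"grip": 0.7,"slide": [0.002,0,0.062],"roll": 0},
  {"grip": 0.7,"slide": [0.002,0,0.062],"roll": 0},
])

```text
time_s: 12.02
tcp_pos: [0.4735, -0.2343, 0.0266]
eef_rot: [-180.0, 0.0, -176.4]
contact_force: [-0.2, -0.4, -0.9]
gripper_width: 0.0392
```

```bash
python3 - <<'E'
from h import *
plan(.4734,-.236,.017,-176.5)
E
```

```text
t 12.03 pos [ 0.4735 -0.2343  0.0266] yaw -176.44 w 0.0392 F [-0.2 -0.4 -0.9] -> slide [ 0.0002 -0.0017  0.0096] roll 0.1 dist 0.01
```

Request:
apply_moves([
  {"grip": 0.7,"slide": [0,-0.001,0.0095],"roll": 0},
  {"grip": 0.7,"slide": [0,-0.001,0.0095],"roll": 0},
  {"grip": 0.7,"slide": [0,-0.001,0.0095],"roll": 0},
  {"grip": 0.36,"slide": [0,-0.001,0.0095],"roll": 0},
  {"grip": 0.36,"slide": [0,-0.001,0.0095],"roll": 0},
])

```text
time_s: 12.65
tcp_pos: [0.4732, -0.2355, 0.0168]
eef_rot: [-180.0, 0.0, -176.5]
contact_force: [0.1, 0.2, -0.7]
gripper_width: 0.0531
```

Request:
apply_moves([
  {"grip": 0.36,"slide": [0,0,-0.002],"roll": 0},
  {"grip": 0.36,"slide": [0,0,-0.03],"roll": 0},
  {"grip": 0.2,"slide": [0,0,-0.09],"roll": 0},
  {"grip": 0,"slide": [0,0,-0.12],"roll": 0},
])

```text
time_s: 13.15
tcp_pos: [0.4741, -0.2358, 0.1398]
eef_rot: [-179.9, 0.2, -176.4]
contact_force: [0.2, -0.1, -0.5]
gripper_width: 0.0708
```

```bash
python3 - <<'E'
from h import *
plan(.670,.115,.12,-180)
p,d=capture("scene")
a=cv2.resize(p[90:240,100:300,::-1],(800,600),interpolation=cv2.INTER_CUBIC);cv2.imwrite("pics/s5.png",a)
E
```

```text
t 13.15 pos [ 0.4741 -0.2358  0.1398] yaw -176.45 w 0.0708 F [ 0.2 -0.1 -0.5] -> slide [-0.2172  0.338   0.0202] roll 3.6 dist 0.402
```

View pics/s5.png

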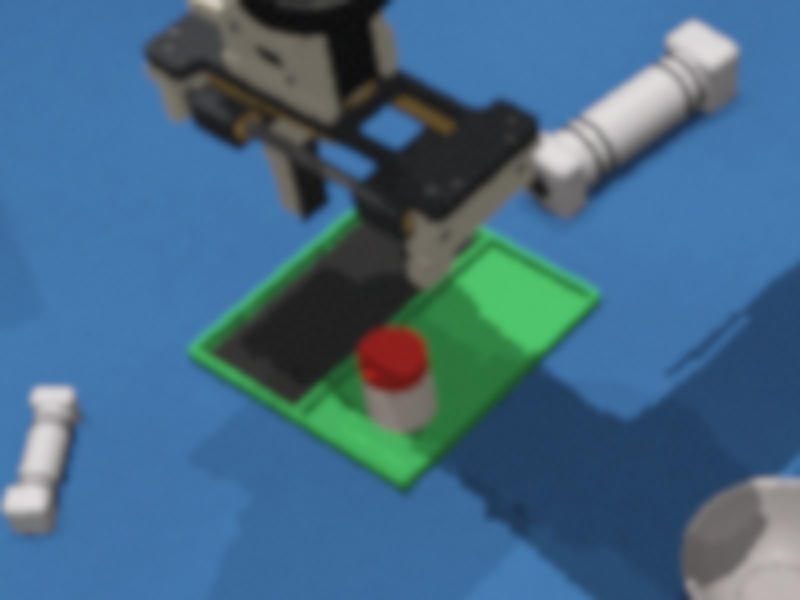

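The jar stands upright in the bare half at (400,380). Next is the tape.

Request:
apply_moves([
  {"grip": 0,"slide": [-0.217,0.338,0.015],"roll": 3.6},
  {"grip": 0,"slide": [-0.217,0.338,0.015],"roll": 3.6},
  {"grip": 0,"slide": [-0.217,0.338,0.015],"roll": 3.6},
  {"grip": 0,"slide": [-0.217,0.338,0.015],"roll": 3.6},
  {"grip": 0,"slide": [-0.217,0.338,0.015],"roll": 3.6},
])

```text
time_s: 13.82
tcp_pos: [0.6259, 0.0392, 0.1249]
eef_rot: [180.0, 0.0, 179.9]
contact_force: [1.3, -0.5, 0.6]
gripper_width: 0.0878
```

```bash
python3 - <<'E'
from h import *
plan(.670,.115,.05,-180)
E
```

```text
t 13.82 pos [0.6259 0.0392 0.1249] yaw 179.93 w 0.0878 F [ 1.3 -0.5  0.6] -> slide [-0.044   0.0759  0.0749] roll -0.1 dist 0.115
```

Request:
apply_moves([
  {"grip": 0,"slide": [-0.03,0.05,0],"roll": 0},
  {"grip": 0,"slide": [-0.044,0.076,0.01],"roll": 0},
  {"grip": 0,"slide": [-0.044,0.076,0.06],"roll": 0},
  {"grip": 0,"slide": [-0.044,0.076,0.09],"roll": 0},
  {"grip": 0.2,"slide": [-0.044,0.076,0.09],"roll": 0},
])

```text
time_s: 14.45
tcp_pos: [0.667, 0.112, 0.0318]
eef_rot: [-179.9, -0.3, 179.9]
contact_force: [-0.7, -0.5, 0.8]
gripper_width: 0.0822
```

```bash
python3 - <<'E'
from h import *
plan(.670,.115,.010,-180)
E
```

```text
t 14.45 pos [0.667  0.112  0.0318] yaw 179.89 w 0.0822 F [-0.7 -0.5  0.8] -> slide [-0.0032  0.0031  0.0217] roll -0.1 dist 0.022
```

Request:
apply_moves([
  {"grip": 0.1,"slide": [-0.001,0.001,0.022],"roll": 0},
  {"grip": 0.1,"slide": [-0.001,0.001,0.022],"roll": 0},
  {"grip": 0.1,"slide": [-0.001,0.001,0.022],"roll": 0},
])

```text
time_s: 14.82
tcp_pos: [0.6711, 0.1142, 0.0146]
eef_rot: [180.0, 0.1, 179.9]
contact_force: [0.3, 0.2, 0.2]
gripper_width: 0.0788
```

```bash
python3 - <<'E'
from h import *
plan(.670,.115,.010,-180)
E
```

```text
t 14.82 pos [0.6711 0.1142 0.0146] yaw 179.93 w 0.0788 F [0.3 0.2 0.2] -> slide [0.0011 0.0008 0.0046] roll -0.1 dist 0.005
```

Request:
apply_moves([
  {"grip": 0.65,"slide": [0.001,0,0.003],"roll": 0},
  {"grip": 0.65,"slide": [0.001,0,0.003],"roll": 0},
  {"grip": 0.65,"slide": [0.001,0,0.003],"roll": 0},
  {"grip": 0.65,"slide": [0.001,0,0.003],"roll": 0},
  {"grip": 0.65,"slide": [0.001,0,0.003],"roll": 0},
])

```text
time_s: 15.45
tcp_pos: [0.6694, 0.1142, 0.0101]
eef_rot: [-180.0, 0.0, 179.9]
contact_force: [-0.7, 0.0, 1.6]
gripper_width: 0.0457
```

Request:
apply_moves([
  {"grip": 0.65,"slide": [0,0,0],"roll": 0},
  {"grip": 0.65,"slide": [0,0,0],"roll": 0},
])

```text
time_s: 15.7
tcp_pos: [0.6694, 0.1142, 0.0101]
eef_rot: [180.0, 0.0, 179.9]
contact_force: [-0.0, 1.1, 1.5]
gripper_width: 0.0456
```

```bash
python3 - <<'E'
from h import *
plan(.670,.115,.12,-180)
E
```

```text
t 15.7 pos [0.6694 0.1142 0.0101] yaw 179.93 w 0.0456 F [-0.   1.1  1.5] -> slide [-0.0006  0.0008 -0.1099] roll -0.1 dist 0.11
```

Request:
apply_moves([
  {"grip": 0.65,"slide": [0,0,-0.03],"roll": 0},
  {"grip": 0.65,"slide": [0,0,-0.08],"roll": 0},
  {"grip": 0.65,"slide": [0,0,-0.12],"roll": 0},
  {"grip": 0.65,"slide": [0,0,-0.12],"roll": 0},
])

```text
time_s: 16.2
tcp_pos: [0.6714, 0.1149, 0.134]
eef_rot: [179.9, 0.4, 179.9]
contact_force: [-0.4, -0.5, -0.5]
gripper_width: 0.0461
```

```bash
python3 - <<'E'
from h import *
plan(.3876,-.2412,.13,-176.5)
E
```

```text
t 16.2 pos [0.6714 0.1149 0.134 ] yaw 179.95 w 0.0461 F [-0.4 -0.5 -0.5] -> slide [ 0.2835 -0.3563  0.0014] roll -3.6 dist 0.455
```

Request:
apply_moves([
  {"grip": 0.65,"slide": [0.283,-0.356,0],"roll": -3.6},
  {"grip": 0.65,"slide": [0.283,-0.356,0],"roll": -3.6},
  {"grip": 0.65,"slide": [0.283,-0.356,0],"roll": -3.6},
  {"grip": 0.65,"slide": [0.283,-0.356,0],"roll": -3.6},
  {"grip": 0.65,"slide": [0.283,-0.356,0],"roll": -3.6},
])

```text
time_s: 16.82
tcp_pos: [0.4725, -0.1315, 0.1291]
eef_rot: [180.0, -0.1, -176.5]
contact_force: [0.4, -1.1, -1.2]
gripper_width: 0.0457
```

```bash
python3 - <<'E'
from h import *
plan(.3876,-.2412,.13,-176.5)
E
```

```text
t 16.82 pos [ 0.4725 -0.1315  0.1291] yaw -176.46 w 0.0457 F [ 0.4 -1.1 -1.2] -> slide [ 0.0915 -0.1043 -0.0008] roll 0.0 dist 0.139
```

Request:
apply_moves([
  {"grip": 0.65,"slide": [0.0915,-0.104,0],"roll": 0},
  {"grip": 0.65,"slide": [0.0915,-0.104,0],"roll": 0},
  {"grip": 0.65,"slide": [0.0915,-0.104,0],"roll": 0},
  {"grip": 0.65,"slide": [0.0915,-0.104,0.05],"roll": 0},
  {"grip": 0.65,"slide": [0.0915,-0.104,0.09],"roll": 0},
])

```text
time_s: 17.45
tcp_pos: [0.3894, -0.2396, 0.0385]
eef_rot: [180.0, 0.0, -176.5]
contact_force: [1.4, -0.1, -1.6]
gripper_width: 0.0456
```

Request:
apply_moves([
  {"grip": 0.65,"slide": [0,0,0.012],"roll": 0},
  {"grip": 0.65,"slide": [0,0,0.012],"roll": 0},
  {"grip": 0.65,"slide": [0,0,0.012],"roll": 0},
])

```text
time_s: 17.82
tcp_pos: [0.3908, -0.2397, 0.029]
eef_rot: [-180.0, 0.1, -176.4]
contact_force: [-0.1, 0.2, -0.7]
gripper_width: 0.0458
```

```bash
python3 - <<'E'
from h import *
plan(.3876,-.2412,.014,-176.5)
E
```

```text
t 17.82 pos [ 0.3908 -0.2397  0.029 ] yaw -176.43 w 0.0458 F [-0.1  0.2 -0.7] -> slide [ 0.0033 -0.0013  0.015 ] roll 0.1 dist 0.015
```

Request:
apply_moves([
  {"grip": 0.65,"slide": [0.002,-0.001,0.008],"roll": 0},
  {"grip": 0.65,"slide": [0.002,-0.001,0.014],"roll": 0},
  {"grip": 0.65,"slide": [0.002,-0.001,0.014],"roll": 0},
  {"grip": 0.65,"slide": [0.002,-0.001,0.014],"roll": 0},
])

```text
time_s: 18.32
tcp_pos: [0.3877, -0.2408, 0.014]
eef_rot: [-180.0, -0.0, -176.5]
contact_force: [-1.0, 0.4, 0.1]
gripper_width: 0.0456
```

```bash
python3 - <<'E'
from h import *
plan(.3876,-.2412,.014,-176.5)
E
```

```text
t 18.32 pos [ 0.3877 -0.2408  0.014 ] yaw -176.47 w 0.0456 F [-1.   0.4  0.1] -> slide [ 0.0001 -0.0004 -0.    ] roll 0.0 dist 0.0
```

Request:
apply_moves([
  {"grip": 0.3,"slide": [0,0,0.0],"roll": 0},
  {"grip": 0.3,"slide": [0,0,0.0],"roll": 0},
  {"grip": 0.3,"slide": [0,0,-0.002],"roll": 0},
  {"grip": 0.3,"slide": [0,0,-0.04],"roll": 0},
  {"grip": 0,"slide": [0,0,-0.1],"roll": 0},
])

```text
time_s: 18.95
tcp_pos: [0.3862, -0.2405, 0.1139]
eef_rot: [179.9, -0.3, -176.5]
contact_force: [1.1, -0.4, 0.1]
gripper_width: 0.0667
```

```bash
python3 - <<'E'
from h import *
plan(.630,.0055,.12,-197.3)
p,d=capture("scene")
a=cv2.resize(p[90:240,100:300,::-1],(800,600),interpolation=cv2.INTER_CUBIC);cv2.imwrite("pics/s6.png",a)
E
```

```text
t 18.95 pos [ 0.3862 -0.2405  0.1139] yaw -176.48 w 0.0667 F [ 1.1 -0.4  0.1] -> slide [-0.2584  0.2306 -0.0071] roll 20.8 dist 0.346
```

View pics/s6.png

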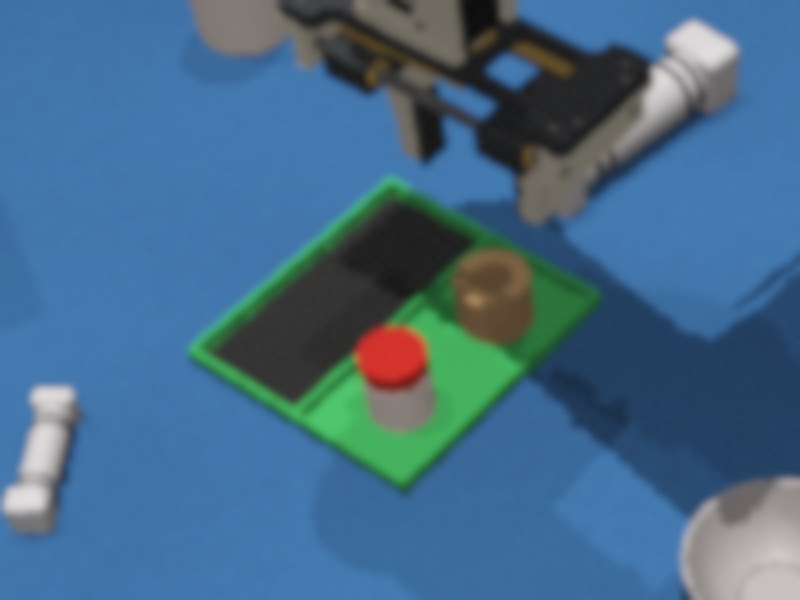

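The tape stands flat at (495,295) beside the jar. Next is the splint.

Request:
apply_moves([
  {"grip": 0,"slide": [-0.258,0.231,-0.012],"roll": 20.8},
  {"grip": 0,"slide": [-0.258,0.231,-0.012],"roll": 20.8},
  {"grip": 0,"slide": [-0.258,0.231,-0.012],"roll": 20.8},
  {"grip": 0,"slide": [-0.258,0.231,-0.012],"roll": 20.8},
  {"grip": 0,"slide": [-0.258,0.231,-0.012],"roll": 20.8},
])

```text
time_s: 19.62
tcp_pos: [0.6033, -0.022, 0.1249]
eef_rot: [180.0, 0.0, 162.7]
contact_force: [0.4, -1.3, 0.3]
gripper_width: 0.0877
```

```bash
python3 - <<'E'
from h import *
plan(.630,.0055,.011,-197.3)
E
```

```text
t 19.62 pos [ 0.6033 -0.022   0.1249] yaw 162.74 w 0.0877 F [ 0.4 -1.3  0.3] -> slide [-0.0173  0.0342  0.1139] roll 0.0 dist 0.12
```

Request:
apply_moves([
  {"grip": 0,"slide": [-0.017,0.034,0.01],"roll": 0},
  {"grip": 0,"slide": [-0.017,0.034,0.04],"roll": 0},
  {"grip": 0,"slide": [-0.017,0.034,0.08],"roll": 0},
  {"grip": 0,"slide": [-0.017,0.034,0.1],"roll": 0},
  {"grip": 0,"slide": [-0.017,0.034,0.1],"roll": 0},
])

```text
time_s: 20.25
tcp_pos: [0.6271, 0.0034, 0.0228]
eef_rot: [-179.9, -0.2, 162.7]
contact_force: [0.3, -0.3, 0.3]
gripper_width: 0.0878
```

```bash
python3 - <<'E'
from h import *
plan(.630,.0055,.010,-197.3)
E
```

```text
t 20.25 pos [0.6271 0.0034 0.0228] yaw 162.72 w 0.0878 F [ 0.3 -0.3  0.3] -> slide [-0.0022  0.0029  0.0128] roll 0.0 dist 0.013
```

Request:
apply_moves([
  {"grip": 0,"slide": [-0.001,0.001,0.0125],"roll": 0},
  {"grip": 0,"slide": [-0.001,0.001,0.0125],"roll": 0},
  {"grip": 0.65,"slide": [-0.001,0.001,0.0125],"roll": 0},
  {"grip": 0.65,"slide": [-0.001,0.001,0.0125],"roll": 0},
  {"grip": 0.65,"slide": [-0.001,0.001,0.0125],"roll": 0},
])

```text
time_s: 20.88
tcp_pos: [0.6298, 0.0044, 0.0124]
eef_rot: [180.0, 0.0, 162.7]
contact_force: [1.0, 0.3, 0.6]
gripper_width: 0.0632
```

Request:
apply_moves([
  {"grip": 0.65,"slide": [0,0,0],"roll": 0},
  {"grip": 0.65,"slide": [0,0,0],"roll": 0},
  {"grip": 0.65,"slide": [0,0,0],"roll": 0},
])

```text
time_s: 21.25
tcp_pos: [0.6297, 0.0044, 0.0121]
eef_rot: [180.0, 0.0, 162.7]
contact_force: [0.1, 0.3, 1.0]
gripper_width: 0.044
```

```bash
python3 - <<'E'
from h import *
plan(.630,.0055,.13,-197.3)
E
```

```text
t 21.25 pos [0.6297 0.0044 0.0121] yaw 162.73 w 0.044 F [0.1 0.3 1. ] -> slide [ 0.      0.0012 -0.1179] roll 0.0 dist 0.118
```

Request:
apply_moves([
  {"grip": 0.65,"slide": [0,0,-0.03],"roll": 0},
  {"grip": 0.65,"slide": [0,0,-0.08],"roll": 0},
  {"grip": 0.65,"slide": [0,0,-0.13],"roll": 0},
  {"grip": 0.65,"slide": [0,0,-0.13],"roll": 0},
])

```text
time_s: 21.75
tcp_pos: [0.6323, 0.0048, 0.1468]
eef_rot: [179.8, 0.4, 162.8]
contact_force: [-0.1, 1.3, -1.3]
gripper_width: 0.0435
```

```bash
python3 - <<'E'
from h import *
plan(.4355,-.3214,.14,-176.5)
E
```

```text
t 21.75 pos [0.6323 0.0048 0.1468] yaw 162.76 w 0.0435 F [-0.1  1.3 -1.3] -> slide [ 0.0913 -0.3699  0.0047] roll -20.7 dist 0.381
```

Request:
apply_moves([
  {"grip": 0.65,"slide": [0.091,-0.37,0],"roll": -20.7},
  {"grip": 0.65,"slide": [0.091,-0.37,0],"roll": -20.7},
  {"grip": 0.65,"slide": [0.091,-0.37,0],"roll": -20.7},
  {"grip": 0.65,"slide": [0.091,-0.37,0],"roll": -20.7},
  {"grip": 0.65,"slide": [0.091,-0.37,0],"roll": -20.7},
])

```text
time_s: 22.38
tcp_pos: [0.4665, -0.2645, 0.1413]
eef_rot: [180.0, -0.0, -176.6]
contact_force: [1.1, -0.8, -0.4]
gripper_width: 0.0436
```

```bash
python3 - <<'E'
from h import *
plan(.4355,-.3214,.08,-176.5)
E
```

```text
t 22.38 pos [ 0.4665 -0.2645  0.1413] yaw -176.56 w 0.0436 F [ 1.1 -0.8 -0.4] -> slide [ 0.0343 -0.0549  0.0613] roll -0.1 dist 0.089
```

Request:
apply_moves([
  {"grip": 0.65,"slide": [0.034,-0.055,0],"roll": 0},
  {"grip": 0.65,"slide": [0.034,-0.055,0],"roll": 0},
  {"grip": 0.65,"slide": [0.034,-0.055,0.04],"roll": 0},
  {"grip": 0.65,"slide": [0.034,-0.055,0.07],"roll": 0},
  {"grip": 0.65,"slide": [0.034,-0.055,0.07],"roll": 0},
])

```text
time_s: 23.0
tcp_pos: [0.4358, -0.319, 0.0695]
eef_rot: [179.9, -0.3, -176.6]
contact_force: [0.6, -0.7, 0.4]
gripper_width: 0.0443
```

```bash
python3 - <<'E'
from h import *
plan(.4355,-.3214,.027,-176.5)
p,d=capture("scene")
a=cv2.resize(p[90:240,100:300,::-1],(800,600),interpolation=cv2.INTER_CUBIC);cv2.imwrite("pics/s7.png",a)
E
```

```text
t 23.0 pos [ 0.4358 -0.319   0.0695] yaw -176.57 w 0.0443 F [ 0.6 -0.7  0.4] -> slide [ 0.0003 -0.0025  0.0425] roll -0.1 dist 0.043
```

View pics/s7.png

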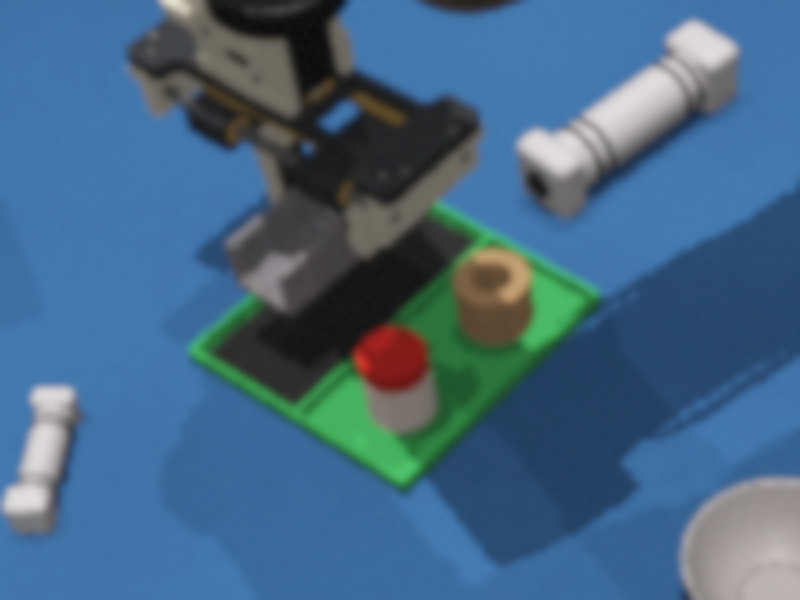

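The splint hangs level, hollow side up, over the mat at (290,250). Lower it.

Request:
apply_moves([
  {"grip": 0.65,"slide": [0,-0.002,0.03],"roll": 0},
  {"grip": 0.65,"slide": [0,-0.002,0.042],"roll": 0},
  {"grip": 0.65,"slide": [0,-0.002,0.042],"roll": 0},
  {"grip": 0.65,"slide": [0,-0.002,0.042],"roll": 0},
])

```text
time_s: 23.55
tcp_pos: [0.4385, -0.3224, 0.0311]
eef_rot: [-180.0, 0.1, -176.5]
contact_force: [0.7, -0.2, -1.1]
gripper_width: 0.0437
```

```bash
python3 - <<'E'
from h import *
plan(.4355,-.3214,.016,-176.5)
E
```

```text
t 23.55 pos [ 0.4385 -0.3224  0.0311] yaw -176.55 w 0.0437 F [ 0.7 -0.2 -1.1] -> slide [0.003  0.0012 0.0151] roll -0.0 dist 0.015
```

Request:
apply_moves([
  {"grip": 0.65,"slide": [0.002,0.001,0.008],"roll": 0},
  {"grip": 0.65,"slide": [0.002,0.001,0.014],"roll": 0},
  {"grip": 0.65,"slide": [0.002,0.001,0.014],"roll": 0},
  {"grip": 0.65,"slide": [0.002,0.001,0.014],"roll": 0},
])

```text
time_s: 24.05
tcp_pos: [0.4357, -0.3214, 0.016]
eef_rot: [180.0, -0.0, -176.6]
contact_force: [-1.2, 0.9, -0.9]
gripper_width: 0.0437
```

```bash
python3 - <<'E'
from h import *
plan(.4355,-.3214,.016,-176.5)
E
```

```text
t 24.05 pos [ 0.4357 -0.3214  0.016 ] yaw -176.57 w 0.0437 F [-1.2  0.9 -0.9] -> slide [ 0.0002 -0.     -0.    ] roll -0.1 dist 0.0
```

Request:
apply_moves([
  {"grip": 0.36,"slide": [0,0,0],"roll": 0},
  {"grip": 0.36,"slide": [0,0,0],"roll": 0},
  {"grip": 0.36,"slide": [0,0,-0.002],"roll": 0},
  {"grip": 0.36,"slide": [0,0,-0.05],"roll": 0},
  {"grip": 0,"slide": [0,0,-0.11],"roll": 0},
])

```text
time_s: 24.68
tcp_pos: [0.4347, -0.321, 0.1263]
eef_rot: [179.9, -0.2, -176.6]
contact_force: [2.4, 0.2, 0.2]
gripper_width: 0.0614
```

```bash
python3 - <<'E'
from h import *
plan(.670,-.126,.12,-164.9)
p,d=capture("scene")
a=cv2.resize(p[90:240,100:300,::-1],(800,600),interpolation=cv2.INTER_CUBIC);cv2.imwrite("pics/s8.png",a)
E
```

```text
t 24.68 pos [ 0.4347 -0.321   0.1263] yaw -176.57 w 0.0614 F [2.4 0.2 0.2] -> slide [-0.2466  0.1806  0.0058] roll -11.7 dist 0.306
```

View pics/s8.png

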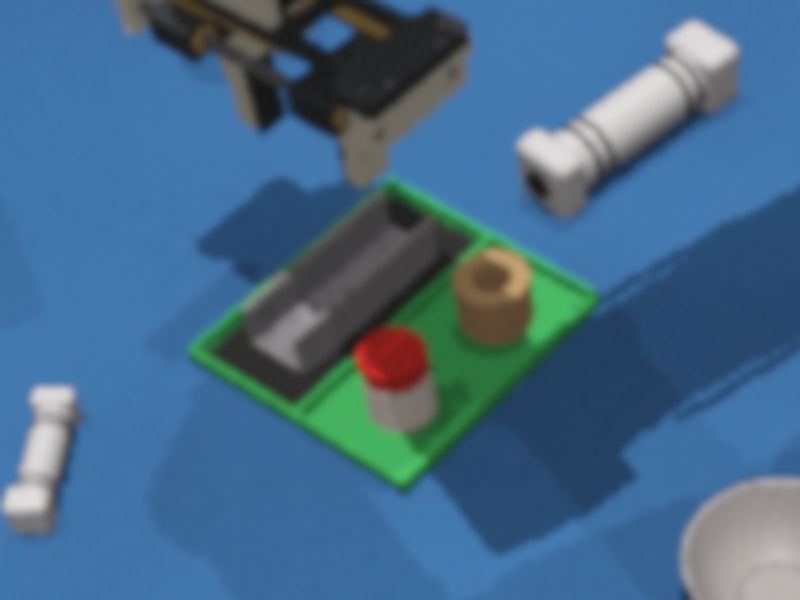

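The splint lies hollow side up on the mat, between (280,330) and (400,220). Last is the pill case.

Request:
apply_moves([
  {"grip": 0,"slide": [-0.247,0.18,0],"roll": -11.7},
  {"grip": 0,"slide": [-0.247,0.18,0],"roll": -11.7},
  {"grip": 0,"slide": [-0.247,0.18,0],"roll": -11.7},
  {"grip": 0,"slide": [-0.247,0.18,0],"roll": -11.7},
  {"grip": 0,"slide": [-0.247,0.18,0],"roll": -11.7},
])

```text
time_s: 25.35
tcp_pos: [0.6731, -0.1252, 0.1262]
eef_rot: [-180.0, 0.0, -164.8]
contact_force: [1.1, -0.2, 0.3]
gripper_width: 0.0874
```

```bash
python3 - <<'E'
from h import *
plan(.670,-.126,.025,-164.9)
E
```

```text
t 25.35 pos [ 0.6731 -0.1252  0.1262] yaw -164.84 w 0.0874 F [ 1.1 -0.2  0.3] -> slide [0.0032 0.     0.1012] roll 0.1 dist 0.101
```

Request:
apply_moves([
  {"grip": 0,"slide": [0.001,0,0.05],"roll": 0},
  {"grip": 0,"slide": [0.001,0,0.085],"roll": 0},
  {"grip": 0,"slide": [0.001,0,0.1],"roll": 0},
  {"grip": 0,"slide": [0.001,0,0.1],"roll": 0},
  {"grip": 0,"slide": [0.001,0,0.1],"roll": 0},
])

```text
time_s: 25.98
tcp_pos: [0.6717, -0.1273, 0.0278]
eef_rot: [-180.0, 0.1, -164.9]
contact_force: [-0.2, 0.5, -0.5]
gripper_width: 0.0874
```

```bash
python3 - <<'E'
from h import *
plan(.670,-.126,.0105,-164.9)
E
```

```text
t 25.98 pos [ 0.6717 -0.1273  0.0278] yaw -164.87 w 0.0874 F [-0.2  0.5 -0.5] -> slide [0.0013 0.0017 0.0173] roll 0.0 dist 0.017
```

Request:
apply_moves([
  {"grip": 0,"slide": [0.001,0.001,0.01],"roll": 0},
  {"grip": 0,"slide": [0.001,0.001,0.0165],"roll": 0},
  {"grip": 0.75,"slide": [0.001,0.001,0.0165],"roll": 0},
  {"grip": 0.75,"slide": [0.001,0.001,0.0165],"roll": 0},
  {"grip": 0.75,"slide": [0.001,0.001,0.0165],"roll": 0},
])

```text
time_s: 26.6
tcp_pos: [0.6695, -0.1264, 0.0097]
eef_rot: [-180.0, 0.0, -164.9]
contact_force: [-0.4, -0.7, 0.9]
gripper_width: 0.0633
```

Request:
apply_moves([
  {"grip": 0.75,"slide": [0,0,0],"roll": 0},
  {"grip": 0.75,"slide": [0,0,0],"roll": 0},
  {"grip": 0.75,"slide": [0,0,0],"roll": 0},
  {"grip": 0.75,"slide": [0,0,0],"roll": 0},
])

```text
time_s: 27.1
tcp_pos: [0.6693, -0.1264, 0.0096]
eef_rot: [-180.0, 0.0, -164.9]
contact_force: [-0.8, 0.7, 1.2]
gripper_width: 0.0357
```

```bash
python3 - <<'E'
from h import *
plan(.670,-.126,.13,-164.9)
E
```

```text
t 27.1 pos [ 0.6693 -0.1264  0.0096] yaw -164.87 w 0.0357 F [-0.8  0.7  1.2] -> slide [-0.0008  0.0002 -0.1204] roll 0.0 dist 0.12
```

Request:
apply_moves([
  {"grip": 0.75,"slide": [0,0,-0.03],"roll": 0},
  {"grip": 0.75,"slide": [0,0,-0.08],"roll": 0},
  {"grip": 0.75,"slide": [0,0,-0.12],"roll": 0},
  {"grip": 0.75,"slide": [0,0,-0.12],"roll": 0},
])

```text
time_s: 27.6
tcp_pos: [0.6715, -0.1265, 0.1338]
eef_rot: [-179.9, 0.4, -164.8]
contact_force: [0.6, 0.6, -1.4]
gripper_width: 0.0355
```

```bash
python3 - <<'E'
from h import *
plan(.4398,.211,.13,-180.9)
E
```

```text
t 27.6 pos [ 0.6715 -0.1265  0.1338] yaw -164.84 w 0.0355 F [ 0.6  0.6 -1.4] -> slide [0.1355 0.3863 0.0021] roll 16.1 dist 0.409
```

Request:
apply_moves([
  {"grip": 0.75,"slide": [0.1355,0.386,0],"roll": 16},
  {"grip": 0.75,"slide": [0.1355,0.386,0],"roll": 16},
  {"grip": 0.75,"slide": [0.1355,0.386,0],"roll": 16},
  {"grip": 0.75,"slide": [0.1355,0.386,0],"roll": 16},
  {"grip": 0.75,"slide": [0.1355,0.386,0],"roll": 16},
])

```text
time_s: 28.22
tcp_pos: [0.4908, 0.1321, 0.1288]
eef_rot: [-180.0, -0.0, 179.1]
contact_force: [0.6, 2.2, 0.2]
gripper_width: 0.0359
```

```bash
python3 - <<'E'
from h import *
plan(.4398,.211,.06,-180.9)
E
```

```text
t 28.23 pos [0.4908 0.1321 0.1288] yaw 179.1 w 0.0359 F [0.6 2.2 0.2] -> slide [0.0522 0.0781 0.0688] roll 0.0 dist 0.116
```

Request:
apply_moves([
  {"grip": 0.75,"slide": [0.052,0.078,0],"roll": 0},
  {"grip": 0.75,"slide": [0.052,0.078,0],"roll": 0},
  {"grip": 0.75,"slide": [0.052,0.078,0.04],"roll": 0},
  {"grip": 0.75,"slide": [0.052,0.078,0.09],"roll": 0},
  {"grip": 0.75,"slide": [0.052,0.078,0.1],"roll": 0},
])

```text
time_s: 28.85
tcp_pos: [0.4396, 0.2077, 0.0266]
eef_rot: [-179.7, -0.3, 179.1]
contact_force: [0.3, -0.3, -0.1]
gripper_width: 0.0358
```

```bash
python3 - <<'E'
from h import *
plan(.4398,.211,.0135,-180.9)
E
```

```text
t 28.85 pos [0.4396 0.2077 0.0266] yaw 179.11 w 0.0358 F [ 0.3 -0.3 -0.1] -> slide [-0.0002  0.0033  0.0131] roll 0.0 dist 0.013
```

Request:
apply_moves([
  {"grip": 0.75,"slide": [0,0.001,0.004],"roll": 0},
  {"grip": 0.75,"slide": [0,0.001,0.008],"roll": 0},
  {"grip": 0.75,"slide": [0,0.001,0.008],"roll": 0},
  {"grip": 0.75,"slide": [0,0.001,0.008],"roll": 0},
])

```text
time_s: 29.35
tcp_pos: [0.4422, 0.2111, 0.0223]
eef_rot: [179.9, 0.1, 179.1]
contact_force: [-0.4, -0.8, -0.4]
gripper_width: 0.0359
```

```bash
python3 - <<'E'
from h import *
plan(.4398,.211,.0135,-180.9)
E
```

```text
t 29.35 pos [0.4422 0.2111 0.0223] yaw 179.12 w 0.0359 F [-0.4 -0.8 -0.4] -> slide [ 0.0024 -0.0001  0.0088] roll 0.0 dist 0.009
```

Request:
apply_moves([
  {"grip": 0.75,"slide": [0.001,0,0.0085],"roll": 0},
  {"grip": 0.75,"slide": [0.001,0,0.0085],"roll": 0},
  {"grip": 0.75,"slide": [0.001,0,0.0085],"roll": 0},
  {"grip": 0.75,"slide": [0.001,0,0.0085],"roll": 0},
])

```text
time_s: 29.85
tcp_pos: [0.4407, 0.2106, 0.0129]
eef_rot: [-180.0, -0.0, 179.1]
contact_force: [0.4, -0.0, -1.4]
gripper_width: 0.0359
```

```bash
python3 - <<'E'
from h import *
plan(.4398,.211,.0135,-180.9)
E
```

```text
t 29.85 pos [0.4407 0.2106 0.0129] yaw 179.12 w 0.0359 F [ 0.4 -0.  -1.4] -> slide [ 0.0009  0.0004 -0.0006] roll 0.0 dist 0.001
```

Request:
apply_moves([
  {"grip": 0.45,"slide": [0,0,0],"roll": 0},
  {"grip": 0.45,"slide": [0,0,0],"roll": 0},
  {"grip": 0.45,"slide": [0,0,-0.002],"roll": 0},
  {"grip": 0.45,"slide": [0,0,-0.05],"roll": 0},
  {"grip": 0.2,"slide": [0,0,-0.11],"roll": 0},
])

```text
time_s: 30.48
tcp_pos: [0.4401, 0.21, 0.1234]
eef_rot: [-179.9, -0.1, 179.1]
contact_force: [1.8, 1.5, 0.1]
gripper_width: 0.0538
```

Request:
apply_moves([
  {"grip": 0.2,"slide": [-0.22,0,-0.05],"roll": 0},
  {"grip": 0.2,"slide": [-0.22,0,-0.05],"roll": 0},
  {"grip": 0.2,"slide": [-0.22,0,-0.05],"roll": 0},
  {"grip": 0.2,"slide": [-0.22,0,-0.05],"roll": 0},
  {"grip": 0.2,"slide": [-0.22,0,-0.05],"roll": 0},
])

```text
time_s: 31.1
tcp_pos: [0.663, 0.2068, 0.1724]
eef_rot: [-180.0, 0.0, 179.0]
contact_force: [-0.2, -0.6, -1.2]
gripper_width: 0.0702
```

```bash
python3 - <<'E'
from h import *
plan(.66,.21,.17,-180.9)
for c in("top","scene"):
    p,d=capture(c);W=world(c,d);np.savez(f"{c}9.npz",p=p,d=d,W=W)
    cv2.imwrite(f"pics/{c}9.png",cv2.resize(p[:,:,::-1],(800,600),interpolation=cv2.INTER_CUBIC))
E
```

```text
t 31.1 pos [0.663  0.2068 0.1724] yaw 179.02 w 0.0702 F [-0.2 -0.6 -1.2] -> slide [0.0031 0.0032 0.0024] roll -0.1 dist 0.005
```

View pics/top9.png

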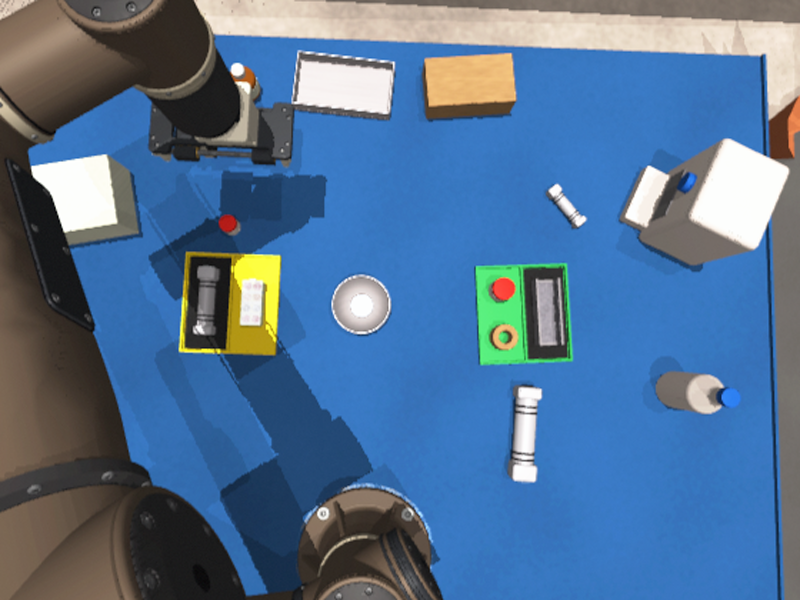

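View pics/scene9.png

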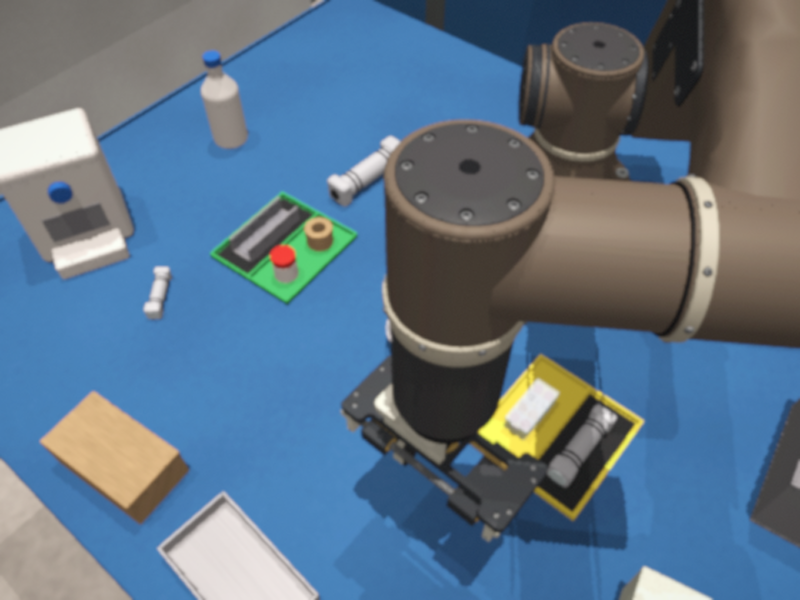

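Everything is in its half. In the top view the torch is at (205,300), the pill case at (252,302), the jar at (503,289), the tape at (504,337) and the splint at (547,312). The bowl is still at (361,305). Next I check the numbers.

```bash
python3 - <<'E'
from h import *
np.set_printoptions(precision=4,suppress=True)
for c in("top","scene"):
    f=np.load(c+"9.npz");W=f['W'];d=f['d']
    for n,(ox,oy,yaw),(tx,ty),r,z0,z1,h in[("torch",(.4405,.2525,-.9),(0,.0415),(.07,.035),.02,.06,.035),("pill",(.4405,.2525,-.9),(0,-.0415),(.06,.035),.02,.06,.033),("splint",(.433,-.28,3.5),(0,-.0415),(.075,.036),.025,.06,.035),("jar",(.433,-.28,3.5),(.043,.0415),(.035,.035),.044,.07,.051),("tape",(.433,-.28,3.5),(-.043,.0415),(.035,.035),.03,.06,.039)]:
        a=np.radians(yaw);X=W[...,0]-ox;Y=W[...,1]-oy
        x=np.cos(a)*X+np.sin(a)*Y;y=-np.sin(a)*X+np.cos(a)*Y
        m=(d>0)&(abs(x-tx)<r[0])&(abs(y-ty)<r[1])&(W[...,2]>z0)&(W[...,2]<z1)
        if m.sum()<20: print(c,n,"few");continue
        P=np.c_[x[m],y[m],W[...,2][m]]
        R=cv2.minAreaRect((P[:,:2]*1000).astype(np.float32))
        top=P[P[:,2]>np.percentile(P[:,2],40)]
        A=np.c_[top[:,:2],np.ones(len(top))];s=np.linalg.lstsq(A,top[:,2],rcond=None)[0]
        print(c,n,m.sum(),"tray xy",np.round(R[0],1),"size",np.round(R[1],1),round(R[2],1),"top z med/95",np.percentile(P[:,2],[50,95]),"expect",h,"slope",s[:2])
a=cut_out("bowl","top")
f=np.load("top9.npz")
P=f['W'][a[0]['mask']&(f['d']>0)];print("bowl",cv2.minAreaRect((P[:,:2]*1000).astype(np.float32)),np.median(P,0),a[0]['score'])
print(get_state()['time_s'])
p=f['p'];cv2.imwrite("pics/f_top.png",cv2.resize(p[165:265,115:410,::-1],(800,271),interpolation=cv2.INTER_CUBIC))
E
```

```text
top torch 585 tray xy [ 0.4 40.3] size [ 31.9 122.7] 89.6 top z med/95 [0.0327 0.0373] expect 0.035 slope [0.0015 0.0207]
top pill 489 tray xy [  1.4 -40.9] size [37.4 80.8] 89.2 top z med/95 [0.0334 0.0366] expect 0.033 slope [ 0.0031 -0.0053]
top splint 274 tray xy [  1.6 -40.1] size [119.2  45.2] 0.4 top z med/95 [0.0337 0.0378] expect 0.035 slope [-0.0031 -0.0033]
top jar 194 tray xy [45. 43.] size [38.8 36.2] 88.2 top z med/95 [0.0513 0.0543] expect 0.051 slope [-0.0215  0.001 ]
top tape 195 tray xy [-40.4  44.2] size [43.5 44.2] 41.5 top z med/95 [0.0392 0.0425] expect 0.039 slope [-0.0131  0.0041]
scene torch 952 tray xy [ 2.4 39. ] size [ 32.3 120.6] 89.6 top z med/95 [0.0324 0.0367] expect 0.035 slope [ 0.0039 -0.0087]
scene pill 756 tray xy [  1.6 -42.9] size [83.6 36.7] 0.3 top z med/95 [0.0332 0.0357] expect 0.033 slope [-0.0044  0.0087]
scene splint 396 tray xy [ -0.2 -41.6] size [ 48.9 122.3] 89.8 top z med/95 [0.0326 0.0376] expect 0.035 slope [ 0.0052 -0.    ]
scene jar 220 tray xy [43.4 42.1] size [41.2 37.8] 40.5 top z med/95 [0.0514 0.0541] expect 0.051 slope [0.0079 0.0106]
scene tape 227 tray xy [-41.9  41.3] size [45.6 44.7] 59.0 top z med/95 [0.0387 0.0415] expect 0.039 slope [ 0.0007 -0.0135]
bowl ((444.3863830566406, 20.762798309326172), (106.03800201416016, 107.25131225585938), 1.4128011465072632) [0.4433 0.0192 0.0176] 0.58
31.25
```

View pics/f_top.png

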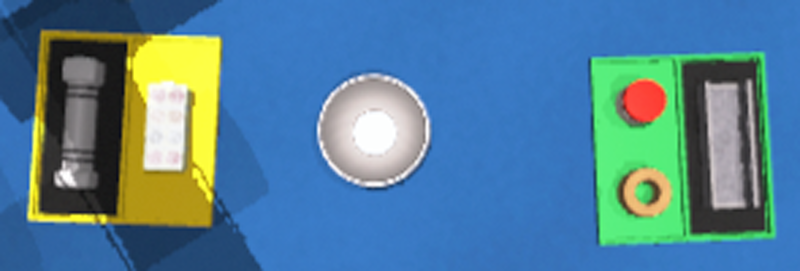

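All five sit within limits and level, and nothing is touched by the gripper (TCP at z 0.17, open). I hand the job in.

```bash
python3 -c "
from plant import *
print(close_job())"
```

```text
the job is handed in; nothing more can be done
None
```

Both kits are made up and the job was handed in at about 31 s. The middle-sized torch is on the yellow tray's mat and the pill case is in its bare half. The grey splint, hollow side up, is on the green tray's mat, with the larger jar and the tape in its bare half.

In the last check from both cameras, every thing was within about 4 mm of its aim point and inside its limits. The surface heights matched things resting on the tray floors, to about 2.5 mm. The fitted slopes were 0.02 rad or less, and each thing looked level in the pictures.

The two views disagreed by 1–3 mm, about the calibration error. The final bowl mask was looser (score 0.58) and put its middle 3–5 mm from the first reading. The bowl's pixel position had not changed, and the arm never came near it.

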